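# Comb the stirring rods into the grooved tray

## Robot

A 6-joint arm with a two-finger parallel gripper is mounted at the origin on a cart in front of the work surface, level with it; the furniture and walls round the work are solid. World frame = base frame: x ahead of the robot, y to its left, z up, the work surface at z = 0. Lengths are in m, angles in rad, forces in N, time in s.
With the tool pointing down it reaches from about 0.325 to 0.775 m from the base axis. Payload 5.5 kg.
Tool frame: the origin (TCP) lies on the centre line of the jaws, within the pads' length; the fingertips stand 8 mm ahead of it and the grasp point (between the pads) lies 11 mm behind it (ctrl.tip_reach is the distance from the TCP to the fingertips, in m); x points along the fingers, y is the direction in which the jaws open and shut, and the axes are right-handed (so a half turn about x gives the same grasp; the last joint's range is limited). The gripper opens to 85 mm and grips with 20 to 120 N. Pads are 22 mm wide; open, the fingers measure 114 mm over their backs; the gripper's body (76 mm by 85 mm) begins 54 mm behind the grasp point. The pads swing forward as they close: fully open they stand 13 mm farther back than shut.
Start: joints at [1.118, 0.091, 1.231, -0, 1.82, -0.057], TCP at [0.231, 0.554, 0.206] pointing down, gripper open.
Joint ranges: [-2.87, 2.87], [-0.86, 2.18], [0.17, 2.46], [-1.51, 4.65], [0.06, 2.69], [-2.65, 2.65]. Speed limits (rad/s): [2.57, 2.57, 3.01, 3.14, 3.14, 3.14].

## Interface

Orientations are given as a 3x3 rotation matrix whose columns are the frame's x, y, z axes.
In Python, from cell import ctrl gives the robot as it stands. Calls block until the motion is done:
- ctrl.move_pose(position, orientation): joint-space move of the TCP to a pose.
- ctrl.move_l(position, rate=0.15, rot=None, threshold=None): straight line of the TCP; rot=None keeps the orientation; rate is the mean speed in m/s. With threshold (N) it stops when the force on the tool has changed by that much, and returns True; else False.
- ctrl.movej(angles): joint-space move.
- ctrl.gripper_open() and ctrl.grasp(squeeze=None): open the fingers fully, or close them until they stop; squeeze is the grip in N (None keeps the last).
- ctrl.hold(seconds).
- ctrl.solve_ik(position, orientation): joint angles nearest the present ones, or None.
- ctrl.capture(name): name is "side" or "top" or "wrist"; returns (picture, depth): 400x640x3 uint8, blue, green, red; 400x640 float32, m along the optical axis (not along the pixel's ray), 0 where there is no reading.
- ctrl.camera_params(name): a dict with "mtx" (3x3 intrinsics, pixels), "k1" (the pictures are not rectified: a ray, as slopes to the right and down, at radius r is drawn at 1 + k1 r^2 times it, then the intrinsics apply), "rvec" (rotation vector, rad) and "tvec" (3), from world to camera coordinates, as OpenCV has them; the wrist camera has in their place "T_tool_cam" (4x4, takes a point from camera to tool coordinates, whose origin is the TCP and whose axes are the tool frame's). Camera axes: x right, y down, z forward; pixel columns grow to the right and rows downward; lengths in m; the calibration is good to about 2 mm. A picture is of the moment at which its call begins: read the wrist's pose just before it. camera_params takes no time and is no camera call.
A pose or a line that the arm cannot do raises ctrl.PlanningError and nothing moves.
- ctrl.close_job(): hands the job in, once; it reports no verdict.
Readings, each from a call of its own:
- ctrl.get_time_s(): time.
- ctrl.get_joints(): joint angles.
- ctrl.get_joint_velocities(): joint speeds.
- ctrl.get_tau(): joint torques, N m.
- ctrl.get_eef_pos(): TCP position.
- ctrl.get_tcp_rot(): TCP orientation.
- ctrl.get_wrist_force(): force on the tool from outside, world axes, zero at the start.
- ctrl.get_moment(): the same for the moment, N m.
- ctrl.get_width(): finger opening in m.
Only numpy, scipy, OpenCV 4.12 (cv2) and the standard library are available. Lean on these libraries where they do the work, as an engineer would, in place of code of your own. Each camera call takes 0.05 s, during which the arm holds its last target. There are 200 camera calls.

## Task

Take the comb rake from its holder, set its teeth down on the ridges of the grooved tray close to the posts at the end away from the robot, and draw it along the grooves to the end near the robot, keeping the teeth pressed lightly on the ridges the whole way, until each of the four glass rods lies parallel down in a groove. Comb gently with the rake only, do not touch the glass with the fingers, and then put the rake back in its holder as it was, leaving the timer, label roll and marker undisturbed.

Things in the scene. Friction and masses are not known exactly. Their poses are not given: they have to be found in the camera images.
- groove_tray: grey frame tray, fixed, 170 x 148 mm, with a white grooved bed. Origin at the centre of its underside, z up, x along the grooves, pointing to the end away from the robot. Walls 10 mm thick, tops at z 30 mm (rubber dots to 32); inside 150 (x) by 128 mm (y). Groove floors: z 16 mm, flat, 8 mm wide, at y = -50, -30, ... +50 mm. A rod down in a groove has its axis at z 20 mm. See ridge_mid, post_mid
- ridge_mid (a point): point at the middle of the tray, level with the ridge tops (tray z 22 mm). Seven half-round ridges run along x, 6 mm high, 12 mm wide at the foot, at y = -60, -40, ... +60 mm. The bed floats on springs: it begins to sink under about 2 N and then gives 1 mm for each 5 N, 9 mm at most; more than 10 N from the rake is too much
- post_mid (a point): top of the middle one of seven posts at the tray's end away from the robot (tray x 67, y 0, z 34 mm). The posts stand on the ridges, 12 mm (x) by 9 mm (y), and hold the rods' ends in 11 mm wide slots over the grooves, so a rod can only swing about that end; they leave the inside free for the teeth from tray x -75 to +61 mm
- comb_rake: comb rake, 0.21 kg, starts in its holder. Origin at the middle of the underside of its aluminium bar, z up; bar 34 mm (x) by 150 mm (y) by 14 mm high. Seven round steel teeth, 4 mm thick, hang in a row at y = -60, -40, ... +60 mm. How far they reach below the bar was set by hand and is not reported: anything from 24 to 46 mm (their upper ends stand 8 mm or less above the bar); the setting holds up to 45 N. It works the same turned by half a turn
- rake_handle (a point): middle of the rake's blue handle, 47 mm above the rake's origin: 24 x 24 mm square, from 14 to 80 mm above the origin. When the rake stands over the tray's middle line with its bar square to the grooves, each tooth stands on a ridge and the gaps between teeth (16 mm) lie over the grooves
- rake_holder: black slotted holder, fixed; foot 60 x 176 x 6 mm, body 34 x 152 mm, 58 mm high. Origin at the centre of its underside, z up. Open slot 18 mm wide (x), 138 mm long (y), 52 mm deep; the rake's teeth hang in it and its bar rests on the rim: a stowed rake has its origin at x 0, y 0 (within 2 mm), z 58 mm of the holder, its y along the holder's y
- rod_1: solid amber glass stirring rod, 8 mm in diameter, 142 mm long with round ends, about 18 g. Origin on its axis 6 mm from the end that lies between the tray's posts; x along it towards that end; the rest of it starts askew across the ridges
- rod_2: solid amber glass stirring rod, 8 mm in diameter, 142 mm long with round ends, about 18 g. Origin on its axis 6 mm from the end that lies between the tray's posts; x along it towards that end; the rest of it starts askew across the ridges
- rod_3: solid amber glass stirring rod, 8 mm in diameter, 142 mm long with round ends, about 18 g. Origin on its axis 6 mm from the end that lies between the tray's posts; x along it towards that end; the rest of it starts askew across the ridges
- rod_4: solid amber glass stirring rod, 8 mm in diameter, 142 mm long with round ends, about 18 g. Origin on its axis 6 mm from the end that lies between the tray's posts; x along it towards that end; the rest of it starts askew across the ridges
- rod_1_tip (a point): point on the axis of rod_1 near its other, free end, 6 mm from that end, 130 mm from the origin
- rod_2_tip (a point): point on the axis of rod_2 near its other, free end, 6 mm from that end, 130 mm from the origin
- rod_3_tip (a point): point on the axis of rod_3 near its other, free end, 6 mm from that end, 130 mm from the origin
- rod_4_tip (a point): point on the axis of rod_4 near its other, free end, 6 mm from that end, 130 mm from the origin
- bench_timer: white bench timer with three keys, 64 x 64 x 22 mm, lying loose; a bystander. Origin at the centre of its underside
- label_roll: white roll of labels, 58 mm across, 24 mm high, lying flat and loose; a bystander. Origin at the centre of its underside
- marker: black and white marker pen, 14 x 134 x 15 mm, lying loose along its y axis; a bystander. Origin at the centre of its underside
Not all that is in view belongs to the job. What is shaped like the rod_4 but red is not meant.

How it is judged:
On the way, in this order (a step that is already met when the one before it is completed fails the run):
1. the rake's teeth are pressed on the tray's ridges (1 N or more, centred within 8 mm) close to the end posts, at least 43 mm from the tray's centre towards the end away from the robot (y of comb_rake in the frame of groove_tray between -0.008 and 0.008 m and angle between the x axis of comb_rake and the x axis of groove_tray, either way round below 0.15 rad and contact force between comb_rake and groove_tray above 1 N and x of comb_rake in the frame of groove_tray above 0.043 m), for 0.1 s.
2. the rake, still pressed on the ridges, passes the far half (y of comb_rake in the frame of groove_tray between -0.008 and 0.008 m and angle between the x axis of comb_rake and the x axis of groove_tray, either way round below 0.15 rad and contact force between comb_rake and groove_tray above 1 N and x of comb_rake in the frame of groove_tray between 0.015 and 0.035 m), for 0.1 s.
3. the rake, still pressed on the ridges, passes the tray's middle (y of comb_rake in the frame of groove_tray between -0.008 and 0.008 m and angle between the x axis of comb_rake and the x axis of groove_tray, either way round below 0.15 rad and contact force between comb_rake and groove_tray above 1 N and x of comb_rake in the frame of groove_tray between -0.012 and 0.012 m), for 0.1 s.
4. the rake, still pressed on the ridges, passes the near half (y of comb_rake in the frame of groove_tray between -0.008 and 0.008 m and angle between the x axis of comb_rake and the x axis of groove_tray, either way round below 0.15 rad and contact force between comb_rake and groove_tray above 1 N and x of comb_rake in the frame of groove_tray between -0.04 and -0.015 m), for 0.1 s.
5. the rake, still pressed on the ridges, is at least 45 mm from the tray's centre towards the end near the robot (y of comb_rake in the frame of groove_tray between -0.008 and 0.008 m and angle between the x axis of comb_rake and the x axis of groove_tray, either way round below 0.15 rad and contact force between comb_rake and groove_tray above 1 N and x of comb_rake in the frame of groove_tray below -0.045 m), for 0.1 s.
At the end, for the whole second after the job is handed in: All four rods at rest down in grooves (axis 17 to 22.5 mm above the tray underside at both ends, at most 62 mm from its middle line, parallel within 0.04 rad); the rake at rest in its holder (within 12 mm sideways, origin 55 to 61 mm above the holder underside, upright within 0.08 rad) (angle between the x axis of each of rod_1, rod_2, rod_3, rod_4 and the x axis of groove_tray, either way round below 0.04 rad and z of rod_1 in the frame of groove_tray between 0.017 and 0.0225 m and z of each of rod_1_tip, rod_2, rod_2_tip, rod_3, rod_3_tip, rod_4, rod_4_tip in the frame of groove_tray below 0.0225 m and y of rod_1 in the frame of groove_tray between -0.062 and 0.062 m and linear speed of each of rod_1, rod_2, rod_3, rod_4, comb_rake below 0.01 m/s and z of each of rod_2, rod_3, rod_4 in the frame of groove_tray above 0.017 m and y of rod_2 in the frame of groove_tray between -0.062 and 0.062 m and y of rod_3 in the frame of groove_tray between -0.062 and 0.062 m and y of rod_4 in the frame of groove_tray between -0.062 and 0.062 m and horizontal distance between comb_rake and rake_holder below 0.012 m and angle between comb_rake's own z axis and vertical below 0.08 rad and z of comb_rake in the frame of rake_holder between 0.055 and 0.061 m); the robot touches nothing.
It fails at once if the rake is pressed on the tray with more than 10 N (contact force between comb_rake and groove_tray above 10 N).
It fails at once if a glass rod is touched by the gripper's fingers (contact force between the fingers and rod_1 above 0.3 N or contact force between the fingers and rod_2 above 0.3 N or contact force between the fingers and rod_3 above 0.3 N or contact force between the fingers and rod_4 above 0.3 N).
It fails at once if a bystander (timer, label roll or marker) is shifted by more than 20 mm (distance of any of bench_timer, label_roll, marker from where it was at the start of the episode above 0.02 m).
It also fails if it takes over 61 s, if anything falls off the work surface, if the arm or the gripper's body presses on something with over 40 N, if the wrist force passes 120 N, or if a joint passes its speed limit or range.

## Working session

There is one attempt and no reset: what is moved stays moved. The work goes in short steps, each a Python script; the robot and the scene stay as the last script left them, time stands still between calls to the robot, and variables do not carry over. Pictures are saved under pics/ and viewed, about 8 in all and at most 12, crops included, and the job is handed in when it is done.

```bash
ls; mkdir -p pics; cat > h.py <<'E'
import numpy as np, cv2
from cell import ctrl
def cam(name):
    p=ctrl.camera_params(name); K=np.array(p["mtx"]); k1=float(p["k1"])
    if name=="wrist":
        T=np.eye(4);T[:3,:3]=ctrl.get_tcp_rot();T[:3,3]=ctrl.get_eef_pos()
        T=T@np.array(p["T_tool_cam"])
    else:
        R=cv2.Rodrigues(np.array(p["rvec"],float))[0];t=np.array(p["tvec"],float).ravel()
        T=np.eye(4);T[:3,:3]=R.T;T[:3,3]=-R.T@t
    return K,k1,T
def ray(c,uv):
    K,k1,T=c
    s=cv2.undistortPoints(np.array(uv,float).reshape(-1,1,2),K,np.array([k1,0,0,0.]))[:,0]
    d=np.c_[s,np.ones(len(s))]@T[:3,:3].T
    return T[:3,3],d   # d has unit depth
def at_z(c,uv,z):
    o,d=ray(c,uv); return o+d*((z-o[2])/d[:,2])[:,None]
def at_depth(c,uv,depth):
    o,d=ray(c,uv); return o+d*np.asarray(depth)[:,None]
def cloud(c,D,step=1):
    v,u=np.mgrid[0:D.shape[0]:step,0:D.shape[1]:step]
    d=D[v,u].ravel();uv=np.c_[u.ravel(),v.ravel()]
    P=at_depth(c,uv,d);P[d==0]=np.nan
    return P.reshape(v.shape+(3,))
def snap(name,fn):
    c=cam(name); I,D=ctrl.capture(name); cv2.imwrite(f"pics/{fn}.png",I); np.savez(f"pics/{fn}.npz",I=I,D=D,K=c[0],k1=c[1],T=c[2]); return c,I,D
def load(fn):
    z=np.load(f"pics/{fn}.npz"); return (z["K"],float(z["k1"]),z["T"]),z["I"],z["D"]
E
python3 - <<'E'
from h import *
for n in("top","side"):
    c,I,D=snap(n,n); print(n,c[2].round(3).tolist(),c[0].round(0).tolist())
E
```

```text
pics
top [[-0.029, -0.994, 0.102, 0.442], [-0.999, 0.032, 0.028, -0.013], [-0.031, -0.101, -0.994, 1.059], [0.0, 0.0, 0.0, 1.0]] [[413.0, 0.0, 321.0], [0.0, 413.0, 201.0], [0.0, 0.0, 1.0]]
side [[0.894, -0.271, 0.357, 0.246], [-0.448, -0.55, 0.705, -0.635], [0.005, -0.79, -0.613, 0.638], [0.0, 0.0, 0.0, 1.0]] [[362.0, 0.0, 320.0], [0.0, 362.0, 207.0], [0.0, 0.0, 1.0]]
```

View pics/top.png

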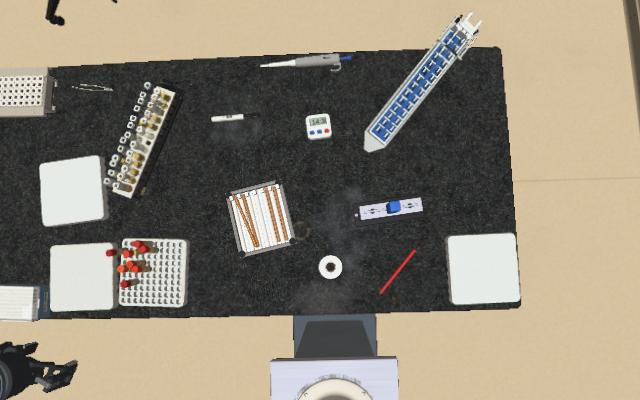

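View pics/side.png

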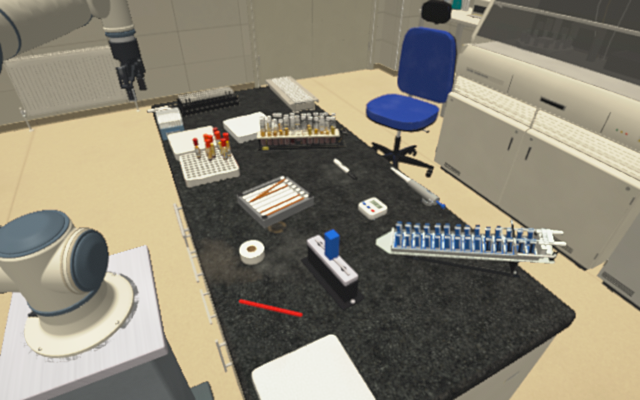

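```bash
python3 - <<'E'
from h import *
c,I,D=load("top"); P=cloud(c,D)
def rect(name,u0,u1,v0,v1,zlo,zhi):
    S=P[v0:v1,u0:u1].reshape(-1,3); S=S[(S[:,2]>zlo)&(S[:,2]<zhi)]
    r=cv2.minAreaRect(S[:,:2].astype(np.float32)); print(name,len(S),np.round(r[0],4),np.round(r[1],4),round(r[2],2),"z",np.percentile(S[:,2],[5,50,95]).round(4))
rect("tray",215,310,170,265,.015,.06)
rect("holder",345,440,185,235,.05,.09)
rect("handle",375,410,190,225,.10,.2)
rect("roll",315,345,250,285,.012,.06); rect("timer",300,336,108,145,.012,.06)
print(at_z(c,[[261,218],[390,209],[394,206],[330,267],[318,126],[227,118]],.03).round(3))
print(ctrl.camera_params("wrist")["T_tool_cam"],ctrl.get_tcp_rot())
cv2.imwrite("pics/topc.png",cv2.resize(I[170:270,210:440],None,fx=3.45,fy=3.45,interpolation=cv2.INTER_CUBIC))
E
```

```text
tray 3707 [0.5102 0.1719] [0.1704 0.1491] 12.5 z [0.0161 0.0226 0.0324]
holder 753 [ 0.5205 -0.1505] [0.0343 0.1508] 6.61 z [0.0678 0.0717 0.0768]
handle 143 [ 0.5203 -0.1502] [0.024  0.0248] 6.8 z [0.1089 0.1366 0.1394]
roll 376 [ 0.3837 -0.    ] [0.0548 0.0569] 87.91 z [0.0202 0.0231 0.0262]
timer 573 [0.7448 0.0187] [0.0643 0.0633] 5.29 z [0.0146 0.0181 0.0219]
[[ 0.509  0.169  0.03 ]
 [ 0.521 -0.154  0.03 ]
 [ 0.529 -0.164  0.03 ]
 [ 0.383 -0.     0.03 ]
 [ 0.74   0.019  0.03 ]
 [ 0.771  0.254  0.03 ]]
[[-8.41405247e-07 -2.91256871e-01  9.56644885e-01 -1.66867216e-01]
 [ 9.99999996e-01 -8.87154729e-05 -2.61304756e-05  2.60988366e-04]
 [ 9.24798838e-05  9.56644880e-01  2.91256870e-01 -7.45811049e-02]
 [ 0.00000000e+00  0.00000000e+00  0.00000000e+00  1.00000000e+00]] [[-7.71110220e-04  3.85538010e-01  9.22691632e-01]
 [-1.60300594e-03  9.22690245e-01 -3.85538769e-01]
 [-9.99998418e-01 -1.77637306e-03 -9.34761572e-05]]
```

View pics/topc.png

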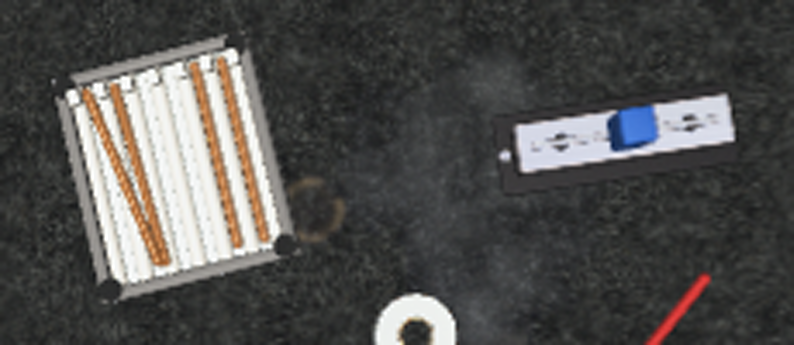

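```bash
cat >> h.py <<'E'
def down(a):
    c,s=np.cos(a),np.sin(a); return np.array([[0,-s,c],[0,c,s],[-1,0,0.]])
E
python3 - <<'E'
from h import *
def rects(P,lo,hi,box):
    S=P.reshape(-1,3); S=S[(S[:,2]>lo)&(S[:,2]<hi)&(abs(S[:,0]-box[0])<box[2])&(abs(S[:,1]-box[1])<box[2])]
    r=cv2.minAreaRect(S[:,:2].astype(np.float32)); print(len(S),np.round(r[0],4),np.round(r[1],4),round(r[2],2),np.percentile(S[:,2],[5,50,95]).round(4))
a=np.radians(12.5)
ctrl.move_pose([.51-.03*np.cos(a),.172-.03*np.sin(a),.22],down(a)); ctrl.hold(.2)
c,I,D=snap("wrist","w1"); P=cloud(c,D); rects(P,.028,.04,(.51,.172,.12)); rects(P,.012,.04,(.51,.172,.12))
a=np.radians(6.7)
ctrl.move_pose([.49,-.154,.24],down(a)); ctrl.hold(.2)
c,I,D=snap("wrist","w2"); P=cloud(c,D); rects(P,.1,.16,(.52,-.15,.05)); rects(P,.062,.09,(.52,-.15,.1))
rects(P,.133,.16,(.52,-.15,.05)); rects(P,.003,.012,(.52,-.15,.1)); print(ctrl.get_time_s(),ctrl.get_joints(),ctrl.get_wrist_force())
E
```

```text
3488 [0.509  0.1728] [0.1706 0.1475] 12.47 [0.0281 0.0293 0.0328]
14671 [0.5086 0.1728] [0.1713 0.1493] 12.51 [0.0146 0.0212 0.0308]
741 [ 0.5185 -0.1493] [0.0234 0.0239] 7.36 [0.1062 0.1362 0.1379]
2998 [ 0.5188 -0.1496] [0.0337 0.15  ] 6.7 [0.0676 0.0709 0.0756]
532 [ 0.5187 -0.1496] [0.0231 0.0233] 7.52 [0.1345 0.1367 0.138 ]
1367 [ 0.5115 -0.1524] [0.0471 0.1764] 8.22 [0.0035 0.005  0.0092]
3.5083 [-3.68916406e-01 -1.31278728e-01  1.38959649e+00  1.17337910e-04
  1.88330937e+00 -2.05837160e+00] [ 0.38096675 -0.30269599 -0.16382181]
```

View pics/w1.png

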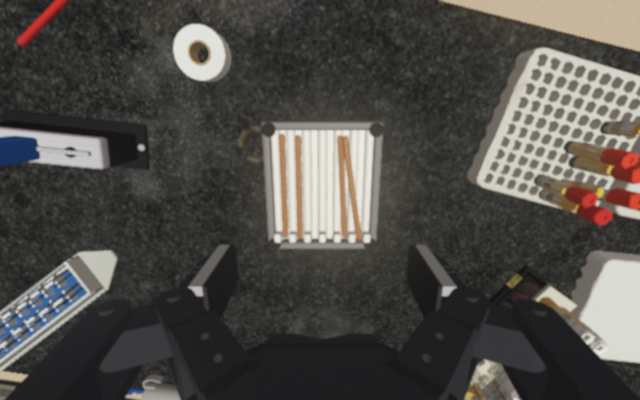

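View pics/w2.png

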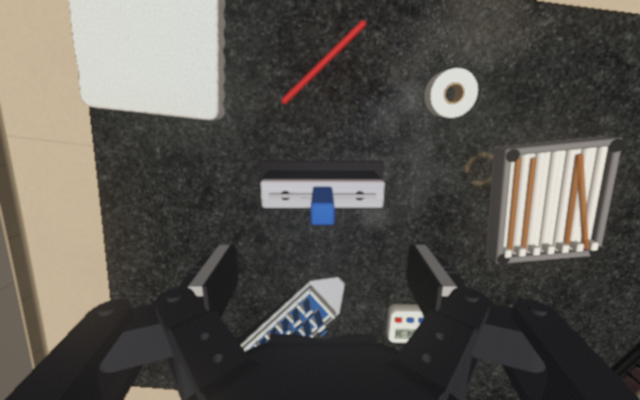

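```bash
python3 - <<'E'
from h import *
# orthophoto of tray at z=.024 in tray frame from w1
c,I,D=load("w1"); K,k1,T=c; a=np.radians(12.5)
def ortho(z,t0=(.509,.1728)):
    xs=np.arange(.09,-.09,-.00025); ys=np.arange(.08,-.08,-.00025)
    X,Y=np.meshgrid(xs,ys,indexing="ij")
    W=np.stack([t0[0]+X*np.cos(a)-Y*np.sin(a),t0[1]+X*np.sin(a)+Y*np.cos(a),np.full_like(X,z)],-1).reshape(-1,3)
    Ti=np.linalg.inv(T); uv=cv2.projectPoints(W,cv2.Rodrigues(Ti[:3,:3])[0],Ti[:3,3],K,np.array([k1,0,0,0.]))[0].reshape(X.shape+(2,)).astype(np.float32)
    return cv2.remap(I,uv,None,cv2.INTER_CUBIC)
O=ortho(.024)
for k in range(-3,4):   # ridge lines
    u=int((.08-.02*k)/.00025); cv2.line(O,(u,0),(u,60),(0,0,255),1); cv2.line(O,(u,560),(u,720),(0,0,255),1)
cv2.line(O,(0,int((.09-.054)/.00025)),(60,int((.09-.054)/.00025)),(0,255,0),1)
cv2.imwrite("pics/ortho.png",cv2.resize(O,None,fx=.83,fy=.83))
# grasp
a=np.radians(6.8); R=down(a)
ctrl.move_l([.519,-.1496,.20],rate=.1,rot=R)
ctrl.move_l([.519,-.1496,.097],rate=.08)
print(ctrl.get_wrist_force()); ctrl.grasp(80); ctrl.hold(.2); print(ctrl.get_width(),ctrl.get_wrist_force())
ctrl.move_l([.519,-.1496,.25],rate=.1); ctrl.hold(.3)
for i in range(5): print(ctrl.get_wrist_force().round(2)); ctrl.hold(.05)
snap("side","s2"); snap("wrist","w3"); print(ctrl.get_time_s(),ctrl.get_eef_pos(),ctrl.get_tcp_rot().round(3).tolist())
c,I,D=load("s2"); 
K,k1,T=c; Ti=np.linalg.inv(T); q=cv2.projectPoints(np.array([[.519,-.1496,.2]]),cv2.Rodrigues(Ti[:3,:3])[0],Ti[:3,3],K,np.array([k1,0,0,0.]))[0].ravel().astype(int); print(q)
x0,y0=max(q[0]-90,0),max(q[1]-70,0); print(x0,y0); cv2.imwrite("pics/s2c.png",cv2.resize(I[y0:y0+140,x0:x0+180],None,fx=4,fy=4,interpolation=cv2.INTER_CUBIC))
E
```

```text
[-0.05163994  0.71418454  0.6670349 ]
0.022062541536583477 [0.14561777 0.44062045 3.26204551]
[ 0.37 -0.67 -1.7 ]
[ 0.64 -0.39 -1.97]
[ 0.1   0.05 -2.87]
[ 0.11 -0.22 -1.06]
[ 0.56  0.18 -1.58]
8.725 [ 0.51901215 -0.14959754  0.25005199] [[0.0, -0.118, 0.993], [-0.0, 0.993, 0.118], [-1.0, -0.0, 0.0]]
[332 209]
242 139
```

View pics/ortho.png

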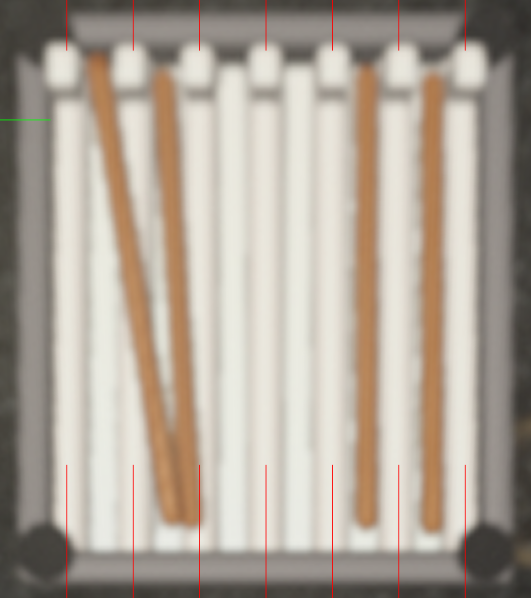

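View pics/s2c.png

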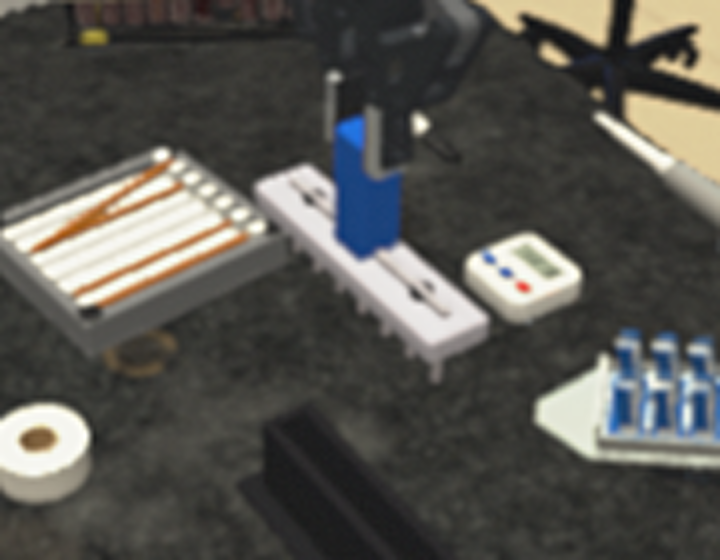

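```bash
cat >> h.py <<'E'
TA=np.radians(12.5); T0=np.array([.509,.1728])
def tw(x,z,y=0.): return np.array([T0[0]+x*np.cos(TA)-y*np.sin(TA),T0[1]+x*np.sin(TA)+y*np.cos(TA),z])
def F(n=12):
    f=[]
    for _ in range(n): f.append(ctrl.get_wrist_force()); ctrl.hold(.02)
    return np.mean(f,0)
E
python3 - <<'E'
from h import *
R=down(TA)
ctrl.move_l(tw(.054,.25),rate=.18,rot=R)
ctrl.move_l(tw(.054,.114),rate=.1); ctrl.hold(.2); F0=F(15); np.save("F0.npy",F0); print("base",F0)
hit=ctrl.move_l(tw(.054,.081),rate=.012,threshold=3.0)
f=F()-F0; z=ctrl.get_eef_pos()[2]; print(hit,z,f.round(2),ctrl.get_time_s())
E
```

```text
base [ 0.07377637 -0.09246582 -1.84243615]
True 0.08768820602615705 [0.17 0.07 6.38] 14.825
```

```bash
python3 - <<'E'
from h import *
F0=np.load("F0.npy"); z=ctrl.get_eef_pos()[2]-.0003
ctrl.move_l(tw(.054,z),rate=.005); f=F(15)-F0; print(z,f.round(2))
assert 2.<f[2]<8
for x in np.arange(.046,-.067,-.008):
    z-=np.clip((4.8-f[2])/5e3,-.0003,.0003)
    ctrl.move_l(tw(x,z),rate=.025)
    f=F(10)-F0; print(round(x,3),round(z,4),f.round(2))
    if not 1.5<f[2]<8.5: print("stop"); break
print(ctrl.get_time_s(), ctrl.get_eef_pos())
E
```

```text
0.08738820602615706 [-0.01  0.06  7.26]
0.046 0.0877 [1.94 0.81 6.7 ]
0.038 0.088 [1.58 0.83 6.31]
0.03 0.0883 [0.3  0.12 5.49]
0.022 0.0884 [1.13 0.56 4.38]
0.014 0.0883 [0.89 0.55 4.39]
0.006 0.0883 [1.1  0.68 4.42]
-0.002 0.0882 [0.59 0.45 4.91]
-0.01 0.0882 [1.3  0.64 4.84]
-0.018 0.0882 [1.   0.68 4.66]
-0.026 0.0882 [0.74 0.59 4.87]
-0.034 0.0882 [1.11 0.45 4.69]
-0.042 0.0882 [1.22 0.42 4.94]
-0.05 0.0882 [1.02 0.05 5.24]
-0.058 0.0883 [0.72 0.44 4.63]
-0.066 0.0883 [1.16 0.62 4.54]
24.95 [0.44441423 0.15847926 0.08819785]
```

```bash
python3 - <<'E'
from h import *
p=ctrl.get_eef_pos(); ctrl.move_l(p+[0,0,.15],rate=.1)
ctrl.move_l([.519,-.1496,.25],rate=.2,rot=down(np.radians(6.8))); ctrl.hold(.2)
print(ctrl.get_time_s(),F(8))
a=TA
for name,fn in(("top","t4"),("side","s4")):
    c,I,D=snap(name,fn); K,k1,T=c
    xs=np.arange(.09,-.09,-.0004); ys=np.arange(.08,-.08,-.0004); X,Y=np.meshgrid(xs,ys,indexing="ij")
    W=np.stack([T0[0]+X*np.cos(a)-Y*np.sin(a),T0[1]+X*np.sin(a)+Y*np.cos(a),np.full_like(X,.022)],-1).reshape(-1,3)
    Ti=np.linalg.inv(T); uv=cv2.projectPoints(W,cv2.Rodrigues(Ti[:3,:3])[0],Ti[:3,3],K,np.array([k1,0,0,0.]))[0].reshape(X.shape+(2,)).astype(np.float32)
    cv2.imwrite(f"pics/{fn}o.png",cv2.remap(I,uv,None,cv2.INTER_CUBIC))
cv2.imwrite("pics/after.png",np.hstack([cv2.imread("pics/t4o.png"),cv2.imread("pics/s4o.png")]))
E
```

```text
28.5333 [ 0.37340846 -0.16175999 -2.25281748]
```

View pics/after.png

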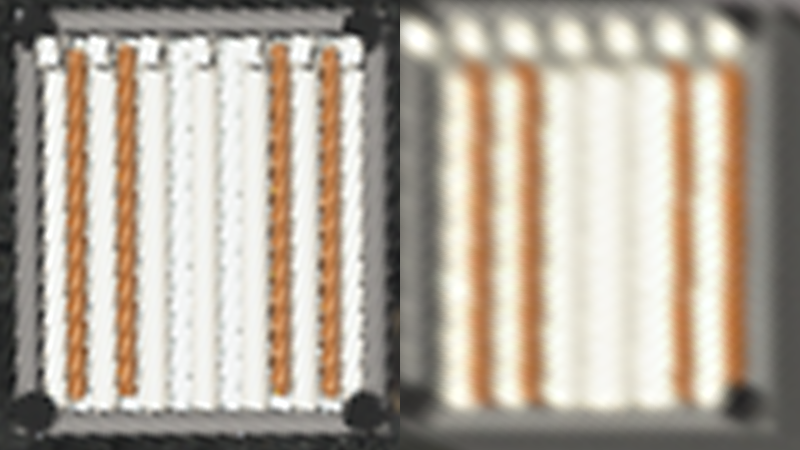

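```bash
python3 - <<'E'
from h import *
ctrl.move_l([.519,-.1496,.11],rate=.08)
print(ctrl.move_l([.519,-.1496,.0965],rate=.015,threshold=5), ctrl.get_eef_pos()[2],F(8))
ctrl.gripper_open(); ctrl.hold(.3)
ctrl.move_l([.519,-.1496,.24],rate=.1)
ctrl.move_l([.49,-.154,.24],rate=.1); ctrl.hold(.4)
c,I,D=snap("wrist","w5"); P=cloud(c,D).reshape(-1,3)
def rects(lo,hi,box):
    S=P[(P[:,2]>lo)&(P[:,2]<hi)&(abs(P[:,0]-box[0])<box[2])&(abs(P[:,1]-box[1])<box[2])]
    r=cv2.minAreaRect(S[:,:2].astype(np.float32)); print(len(S),np.round(r[0],4),np.round(r[1],4),round(r[2],2),np.percentile(S[:,2],[5,50,95]).round(4))
rects(.1,.16,(.52,-.15,.05)); rects(.062,.09,(.52,-.15,.1)); print(ctrl.get_time_s())
E
```

```text
True 0.09738343958749746 [-0.31408416 -0.13877489  5.57621653]
735 [ 0.5179 -0.1495] [0.0231 0.0238] 7.97 [0.1062 0.1362 0.1378]
2950 [ 0.5189 -0.1497] [0.035 0.15 ] 6.5 [0.0679 0.071  0.0756]
35.0
```

View pics/w5.png

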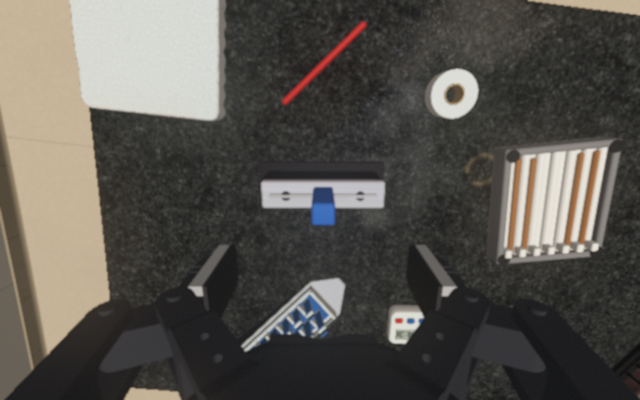

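The rake is stowed: its handle is at about (322,205), the same as before, and its depth and pose match within 1 mm. All four rods lie in grooves, and the roll and timer have not moved.

```bash
python3 -c "
from cell import ctrl
print(ctrl.close_job())"
```

```text
the job is handed in; nothing more can be done
None
```

I combed the rods into their grooves with the rake, put the rake back in its holder and handed the job in at about 35 s of the 61 s allowed. No verdict is reported.

- **Combing:** The teeth were set down at about x +54 mm and drawn along the tray's middle line to x −66 mm. Averaged force was 4.4 to 7.3 N. The highest reading came at the set-down point, where my first height correction went down instead of up. I only read force between the 8 mm steps, so brief peaks within a step were not seen.
- **Rods:** Pictures from the top, side and wrist cameras afterwards show all four rods parallel, each in its own groove. I judged this by eye and did not measure rod heights or angles.
- **Rake:** Its pose in the holder matches the start within about 1 mm, at the same height.
- **Bystanders:** The label roll and timer look unmoved in the wrist picture. The marker was not checked afterwards, but the arm worked well away from it.
- **Camera disagreement:** The top and wrist cameras disagreed by 1 to 2 mm on tray and rake positions. I used the wrist values for both.

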